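# Lock the bench magnifier's arm with the red ball-lock pin

### The job

Secure the bench magnifier's yellow arm in its bracket with the red ball-lock pin: take that pin from the stand with its side button squeezed in, lift it clear, and push it down through the aligned holes of the bracket, keeping the button in until the pin's flange is home on the bracket. Then let go so that the button springs out and the pin locks. Leave the blue pin where it is in the stand.

Things in the scene. Friction and masses are not known exactly. Their poses are not given: they have to be found in the camera images.
- red_pin: Red pin, upright in low grey stand (holes as bracket's). Origin: axis, flange underside; z up. Flange 40 dia, 6 thick; above it a grip block, z 6-42 mm, 40 along x, 20 along y; red button juts 5 from its +y face, z 14-38. Grip across y, centred, TCP at z 28, to squeeze it (across x does not). Shank 14 dia, 54 long, tapered tip; locking balls at z -34 jut 6 along +x and -x unless button is in.
- red_button (a joint): Travel of the red pin's thumb button (16 mm wide along x): 0 = out, balls out, pin cannot pass its holes; 0.005 m = fully in, flush with the block, balls drawn in flush with the shank. Spring 3 N at first, 6 N fully in: grip with 20 N or more. It springs out by itself when let go. Pin 0.15 to 0.25 kg.
- hole (a point): Centre of the hole's mouth on the flat top (64 mm wide, 85 mm above the bench) of the fixed fork (pale top, dark body) holding the yellow magnifier arm. Hole 20 mm dia, chamfered 4 mm, straight down through three plates, 24 mm in all, free below. Pin home: its origin at this point, flange flat on top, any turn about its axis. Nothing of bracket, arm or lens rises above this top (bolt heads 1 mm).
- blue_pin: The same kind of pin with blue flange and blue button, to be left alone, in the stand's other hole, 90 mm from the red one roughly along the pins' x axes. Stand: fixed, top plate 190 x 64 mm, 75 mm above the bench. Origin and axes as for the red pin: on the axis at the flange's underside, z up, button on +y.

How it is judged:
By the outcome, as a careful person would: the job done as asked, in the order asked, and still so for the second after the job is handed in, with the robot touching nothing.
It also fails if it takes over 38 s, if anything falls off the work surface, if the arm or the gripper's body presses on something with over 40 N, if the wrist force passes 120 N, or if a joint passes its speed limit or range.

### The arm

A 6-joint arm with a two-finger parallel gripper is mounted at the origin on the work surface. World frame = base frame: x ahead of the robot, y to its left, z up, the work surface at z = 0. Lengths are in mm, angles in rad, forces in N, time in s.
With the tool pointing down it reaches from about 350 to 800 mm from the base axis. Payload 7.3 kg.
Tool frame: the origin (TCP) lies between the finger pads, 19 mm behind the fingertips; this is the grasp point; z points along the fingers, y is the line along which they close (so a half turn about z gives the same grasp; the last joint's range is limited). The gripper opens to 85 mm and grips with 20 to 120 N. Pads are 22 mm wide; open, the fingers measure 114 mm over their backs; the gripper's body (76 mm by 85 mm) begins 54 mm behind the grasp point. The pads swing forward as they close: fully open they stand 13 mm farther back than shut.
Start: joints at [1.184, 0.342, 1.524, -0, 1.275, -0.146], TCP at [125.185, 509.874, 250.022] pointing down, gripper open.
Joint ranges: [-2.53, 2.53], [-0.77, 2.02], [0.04, 2.7], [-1, 4.14], [0.28, 2.66], [-3.11, 3.11]. Speed limits (rad/s): [2.57, 2.57, 3.14, 3.14, 3.14, 3.14].

### API

Orientations are given as a unit quaternion [x, y, z, w].
In Python, from workcell import env gives the robot as it stands.
- The arm moves only by the tool jog_arm, called after "Request:" as name(argument=value, ...) on one line, values as JSON. Schema: {"type":"object","properties":{"moves":{"type":"object","properties":{"plan":{"type":"array","items":{"type":"array","items":{"type":"number"},"minItems":4,"maxItems":4},"minItems":1,"maxItems":20}},"additionalProperties":false,"required":["plan"]},"jaw":{"type":"number"},"grip_n":{"type":"number"},"only":{"type":"string"},"quiet":{"type":"boolean"},"lines":{"type":"string"}},"required":["moves"],"additionalProperties":false}. moves is an object whose key "plan" holds a list of rows, 1 to 20 of them, each of 4 numbers: dx, dy, dz in mm, then a turn about the tool's z in rad; each row is the pose to reach, as a shift and turn from the pose commanded when the call began, along the tool's axes at that moment; what a row does not reach only later rows make up. A row lasts 1/8 s, in which the tool goes at most 62.5 mm and 0.188 rad, less where a joint would pass 70% of its speed; a pose out of reach is approached as far as the arm can. jaw is the finger opening in mm, set as the call begins (left out keeps the last). The fingers move at their own pace and stop on an object; grip_n is the grip in N (left out, the last holds). Time passes only in rows, so rows that do not move let the fingers close. The tool returns the time, the measured TCP pose, the force, the opening and the grip force at its end. only (a regular expression) keeps the lines of the reply that match it, lines (a string "A,B") keeps lines A to B, and quiet returns only ok. Input that does not fit is refused with a message, and nothing moves.
- env.get_obs(): the state, without advancing time (a new reading comes with each control period).
- env.capture(name): name is "scene" or "side" or "wrist"; returns a dict with "img" (400x640x3 uint8, blue, green, red), "intrinsics" (3x3 intrinsics, pixels), "dist_coeffs" ([k1, k2, p1, p2, k3] as OpenCV has them; the pictures are not rectified), "R" (3x3) and "t" (3): a world point X has camera coordinates R X + t. Camera axes: x right, y down, z forward; pixel columns grow to the right and rows downward; lengths in mm; the calibration is good to about 2 mm. A picture is of the moment at which its call begins. There is no depth.
- env.sign_off(): hands the job in; it is judged then, once.
The state is a dict: "clock": time; "joints": joint angles; "joint_velocities": joint speeds; "tau": joint torques, N m; "ee_pos": TCP position; "orientation": TCP orientation; "force": force on the tool from outside, world axes, zero at the start; "wrist_torque": the same for the moment, N m; "grip_width": finger opening in mm; "grasp_force": force on a finger pad.
Only numpy, scipy, OpenCV 4.12 (cv2) and the standard library are available. Lean on these libraries where they do the work, as an engineer would, in place of code of your own. Each camera call takes 0.05 s, during which the arm holds its last target. There are 200 camera calls.

## Working session

There is one attempt and no reset: what is moved stays moved. The work goes in short steps, Python scripts to look and compute and a tool call to move; the robot and the scene stay as the last step left them, time stands still between calls to the robot, and variables do not carry over. Pictures are saved under pics/ and viewed, at most 10 in all, crops included, and the job is handed in when it is done.

```bash
ls; mkdir -p pics; python3 - <<'E'
from workcell import env
import cv2,numpy as np,pickle
d={}
for n in("scene","side","wrist"):
    c=env.capture(n);d[n]=c;cv2.imwrite(f"pics/{n}0.png",c["img"]);print(n,c["R"].tolist() if hasattr(c["R"],'tolist') else c["R"],c["t"])
pickle.dump(d,open("d0.pkl","wb"))
o=env.get_obs();print(o["clock"],o["ee_pos"],o["orientation"],o["grip_width"])
cv2.imwrite("pics/a.png",cv2.resize(np.vstack([d["scene"]["img"],d["side"]["img"]]),(480,600)))
E
```

```text
pics
workcell.py
scene [[-0.015914554852677024, 0.999842254775579, -0.007886222741405297], [0.8263611309055208, 0.008712023477310463, -0.5630731586352518], [-0.5629156315758072, -0.015477926612331357, -0.8263694243589809]] [-1.07796633e+00 -3.87881201e+02  1.56126726e+03]
side [[0.7613506881216768, -0.6482713630686849, 0.009453545457595245], [-0.34319398473046536, -0.41534309946545117, -0.8424416885288011], [0.5500572865997455, 0.638149159328367, -0.5387045868628035]] [-421.19701233  274.34655896  610.43892364]
wrist [[0.23970897791291035, 0.9708436701927193, -0.0014744336809836966], [0.9230094544335542, -0.2274269662393852, 0.3103715870588407], [0.30098696472475656, -0.07575977213456575, -0.9506141719919281]] [-522.17266625  -39.72138073  379.4805936 ]
0.15 [125.07455146 509.62204552 249.50739902] [ 1.20118861e-01  9.92759358e-01 -5.39042651e-04 -1.59837730e-04] 85.56087094768581
```

View pics/scene0.png

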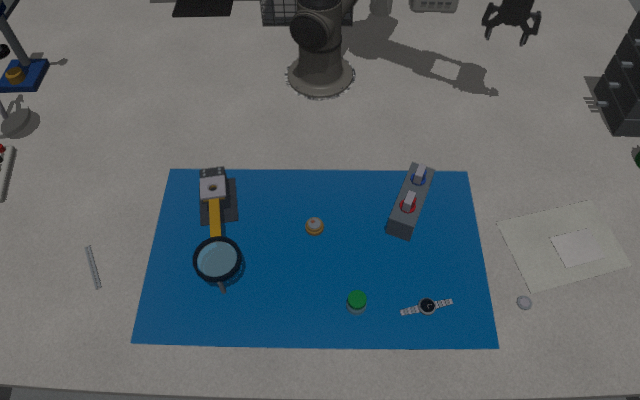

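View pics/side0.png

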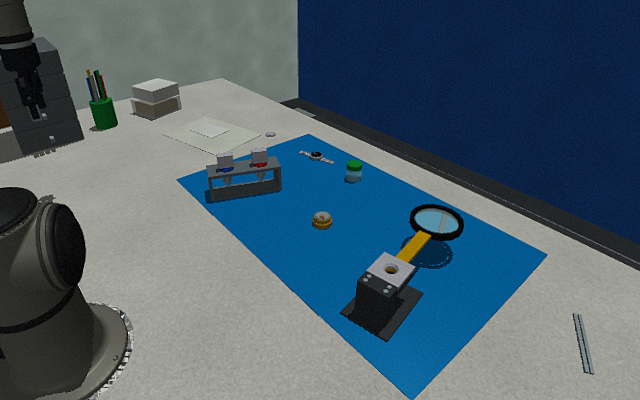

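View pics/wrist0.png

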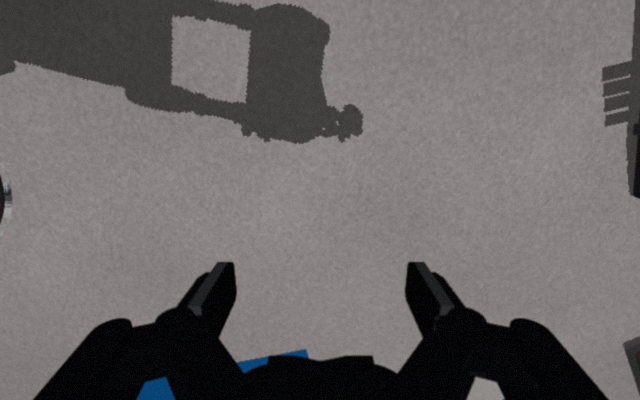

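The scene view shows the red pin at about (408,203), the blue pin at (419,178) and the fork hole at (211,187). In the side view they are at (259,162), (224,166) and (391,269). The wrist view shows only bare bench. Next I'll get rough positions from both views.

```bash
cat > h.py <<'E'
import cv2,numpy as np
def ray(c,uv):
    K=np.array(c["intrinsics"],float);R=np.array(c["R"]);t=np.array(c["t"])
    p=cv2.undistortPoints(np.array(uv,float).reshape(-1,1,2),K,np.array(c["dist_coeffs"],float)).reshape(-1,2)
    d=np.c_[p,np.ones(len(p))]@R; d/=np.linalg.norm(d,axis=1)[:,None]
    return -R.T@t,d
def plane(c,uv,z):
    o,d=ray(c,uv);return o+d*((z-o[2])/d[:,2:3])
def tri(obs):
    A=np.zeros((3,3));b=np.zeros(3);rs=[]
    for c,uv in obs:
        o,d=ray(c,uv);P=np.eye(3)-np.outer(d[0],d[0]);A+=P;b+=P@o;rs.append((P,o))
    X=np.linalg.solve(A,b);return X,[round(float(np.linalg.norm(P@(X-o))),1) for P,o in rs]
def proj(c,X):
    return cv2.projectPoints(np.array(X,float).reshape(-1,1,3),cv2.Rodrigues(np.array(c["R"]))[0],np.array(c["t"],float),np.array(c["intrinsics"],float),np.array(c["dist_coeffs"],float))[0].reshape(-1,2)
E
python3 - <<'E'
import pickle
from h import *
d=pickle.load(open("d0.pkl","rb"));s,w=d["scene"],d["side"]
for n,a,b in(("hole",(211.5,187.5),(391,269)),("red",(408,203),(259,162)),("blue",(419,178),(224,166))):print(n,tri([(s,a),(w,b)]))
print(plane(s,[(408,203),(419,178)],90))
def crop(c,x,y,w,h):return cv2.resize(c["img"][y:y+h,x:x+w],(400,300),interpolation=cv2.INTER_CUBIC)
im=np.vstack([np.hstack([crop(s,370,155,80,60),crop(w,200,140,100,75)]),np.hstack([crop(s,175,155,80,60),crop(w,340,230,100,75)])])
cv2.imwrite("pics/crops.png",im)
E
```

```text
hole (array([ 510.81444284, -265.04500699,   81.07956807]), [0.4, 0.4])
red (array([554.01734435, 226.65889065,  79.30015945]), [2.9, 2.9])
blue (array([472.88720247, 264.7161323 ,  77.62321813]), [0.5, 0.5])
[[558.46166471 226.6779576   90.        ]
 [482.36855067 261.44513539  90.        ]]
```

View pics/crops.png

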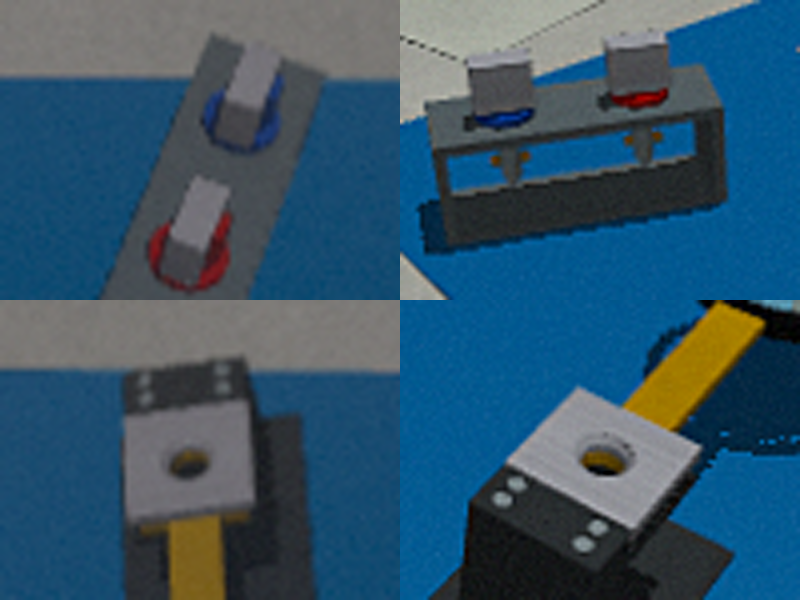

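The crops show the red button on the right of the block in the scene view, so pin +y points roughly to world (0.42, 0.9). The fork hole is clear in both views. Now I'll move the wrist camera over the red pin.

Request:
jog_arm(moves={"plan": [[-40,-14,0,0],[-95,-34,0,0.05],[-150,-54,0,0.1],[-205,-73,0,0.15],[-260,-93,0,0.19],[-315,-113,0,0.19],[-370,-132,0,0.19],[-420,-150,0,0.19],[-460,-165,0,0.19],[-484,-173,0,0.19],[-484,-173,0,0.19]]})

```text
clock: 1.52
ee_pos: [554.9, 225.2, 249.1]
orientation: [0.215, 0.977, -0.0, -0.0]
force: [-0.2, -0.3, 0.3]
grip_width: 85.4
grasp_force: 0.0
```

```bash
cat > look.py <<'E'
import sys,pickle
from workcell import env
from h import *
c=env.capture("wrist");c["obs"]=env.get_obs();pickle.dump(c,open(sys.argv[1]+".pkl","wb"));cv2.imwrite(f"pics/{sys.argv[1]}.png",c["img"])
E
python3 look.py w1
```

```text
(no output)
```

View pics/w1.png

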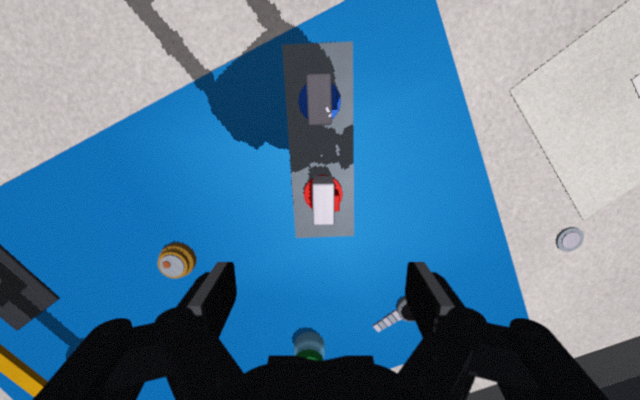

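The wrist view shows the red pin's flange at about (323,193), the block top at (323,204), and the button on the right. I'll take a second view from a shifted place and measure with masks.

Request:
jog_arm(moves={"plan": [[-30,0,20,0],[-60,0,40,0],[-60,0,40,0],[-60,0,40,0]]})

```text
clock: 2.08
ee_pos: [607.5, 202.4, 210.5]
orientation: [0.213, 0.977, 0.0, -0.0]
force: [0.3, 0.3, 0.1]
grip_width: 85.3
grasp_force: 0.0
```

```bash
python3 look.py w2
cat > pin.py <<'E'
import sys,pickle
from h import *
def feats(c,roi,k=0):
    x,y,w,h=roi;im=c["img"][y:y+h,x:x+w];hsv=cv2.cvtColor(im,cv2.COLOR_BGR2HSV)
    red=cv2.inRange(hsv,(0,120,70),(8,255,255))|cv2.inRange(hsv,(172,120,70),(180,255,255))
    wh=cv2.inRange(hsv,(0,0,165),(180,60,255))
    out=[]
    for m in(red,wh):
        cs,_=cv2.findContours(m,cv2.RETR_EXTERNAL,cv2.CHAIN_APPROX_NONE);q=max(cs,key=cv2.contourArea).astype(np.float32)+[x,y]
        r=cv2.minAreaRect(q.astype(np.float32));out.append((q.reshape(-1,2),r))
    return out
if __name__=="__main__":
  tops=[]
  for n in sys.argv[1:]:
    c=pickle.load(open(n+".pkl","rb"))
    rr=proj(c,[554,227,100])[0];roi=(int(rr[0])-55,max(0,int(rr[1])-60),110,120)
    f=feats(c,roi)
    print(n,roi,"red",f[0][1],"white",f[1][1])
    tops.append((c,f[1][1][0]))
    b=cv2.boxPoints(f[1][1]);P=plane(c,b,117);print(P.round(1),P.mean(0).round(1))
    q=plane(c,f[0][0],81);cc,r=cv2.minEnclosingCircle(q[:,:2].astype(np.float32));print("flange circ",cc,r)
    x,y,w,h=roi;cv2.imwrite(f"pics/{n}c.png",cv2.resize(c["img"][y:y+h,x:x+w],None,fx=3,fy=3,interpolation=2))
  print(tri(tops))
E
python3 pin.py w1 w2; python3 -c "
import cv2,numpy as np;a=cv2.imread('pics/w1c.png');b=cv2.imread('pics/w2c.png');h=min(len(a),len(b));cv2.imwrite('pics/w12.png',np.hstack([a[:h],b[:h]]))"
```

```text
w1 (268, 134, 110, 120) red ((337.3081970214844, 193.93765258789062), (32.1533088684082, 7.719550132751465), 88.02507019042969) white ((323.0, 204.0), (40.0, 20.0), 90.0)
[[536.3 224.3 117. ]
 [543.7 240.4 117. ]
 [578.4 224.8 117. ]
 [570.6 208.  117. ]] [557.3 224.4 117. ]
flange circ (563.3128051757812, 236.035888671875) 17.201025009155273
w2 (267, 77, 110, 120) red ((302.9571838378906, 140.6864776611328), (35.10930252075195, 9.933619499206543), 86.98721313476562) white ((335.8563232421875, 186.33255004882812), (16.231733322143555, 42.285213470458984), 88.02507019042969)
[[577.7 209.1 117. ]
 [589.9 238.2 117. ]
 [601.7 233.8 117. ]
 [589.3 204.1 117. ]] [589.7 221.3 117. ]
flange circ (552.5079345703125, 212.8074951171875) 14.434103012084961
(array([ 634.13448523,  202.52519383, -106.66855507]), [13.2, 13.2])
```

View pics/w12.png

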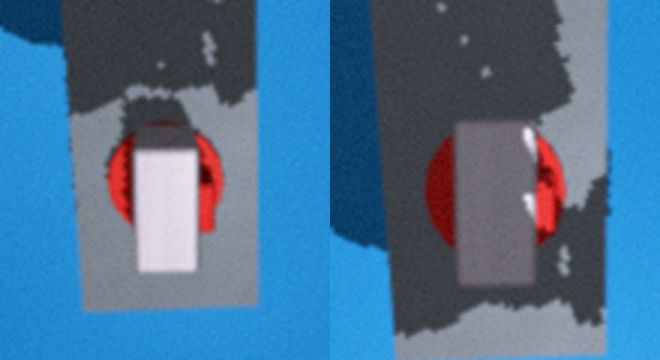

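The left view has the block top lit, about (312–334, 184–225). In the right view it is in the gripper's shadow, about (309–336, 118–172), so I'll segment it there with a lower threshold.

```bash
python3 - <<'E'
import pickle
from h import *
c1,c2=[pickle.load(open(n+".pkl","rb")) for n in("w1","w2")]
def top(c,roi,lo):
    x,y,w,h=roi;hsv=cv2.cvtColor(cv2.medianBlur(c["img"],3)[y:y+h,x:x+w],cv2.COLOR_BGR2HSV)
    m=cv2.morphologyEx(cv2.inRange(hsv,(0,0,lo),(180,70,255)),cv2.MORPH_OPEN,np.ones((7,7)))
    cs,_=cv2.findContours(m,cv2.RETR_EXTERNAL,cv2.CHAIN_APPROX_NONE)
    return cv2.minAreaRect(max(cs,key=cv2.contourArea)+np.array([x,y]))
r1=top(c1,(300,178,45,52),165);r2=top(c2,(300,108,50,72),85)
print(r1,r2)
X,e=tri([(c1,np.array(r1[0])+.0),(c2,r2[0])]);print("top centre",X,e)
for c,r in((c1,r1),(c2,r2)):
    P=plane(c,cv2.boxPoints(r),X[2]);print(P[:,:2].round(1).tolist(),P.mean(0).round(1))
    L=[(P[(i+1)%4]-P[i])[:2] for i in range(2)];print([(np.linalg.norm(l).round(1),np.degrees(np.arctan2(l[1],l[0])).round(1)) for l in L])
# stand edges long direction in w1: left edge/right edge from crop
for e in([(256.5,95),(257,300)],[(68,100),(82,308)]):
    uv=[(268+a/3,134+b/3) for a,b in e];P=plane(c1,uv,75);print("stand",P.round(1).tolist(),np.degrees(np.arctan2(*(P[0]-P[1])[1::-1])))
o=c2["obs"];print(o["ee_pos"],o["orientation"])
# hole
d=pickle.load(open("d0.pkl","rb"))
E
```

```text
((323.0, 204.0), (40.0, 20.0), 90.0) ((321.9999694824219, 144.5), (54.99999237060547, 25.999996185302734), 90.0)
top centre [557.00008439 224.65254315 116.8162789 ] [0.1, 0.1]
[[536.3, 224.3], [543.8, 240.4], [578.5, 224.8], [570.7, 208.0]] [557.3 224.4 116.8]
[(np.float64(17.7), np.float64(65.1)), (np.float64(38.0), np.float64(-24.1))]
[[535.9, 224.4], [543.6, 241.0], [579.4, 225.2], [571.3, 207.6]] [557.5 224.5 116.8]
[(np.float64(18.3), np.float64(65.3)), (np.float64(39.2), np.float64(-23.8))]
stand [[545.2, 264.3, 75.0], [614.4, 235.3, 75.0]] 157.227447361865
stand [[519.9, 205.9, 75.0], [590.4, 176.2, 75.0]] 157.1447561339126
[607.62831021 202.49191529 210.92607636] [2.13133045e-01 9.77023102e-01 3.44141971e-04 2.12852356e-04]
```

Request:
jog_arm(moves={"plan": [[28,-1,0,0],[55,-1,10,0],[55,-1,40,0],[55,-1,70,0],[55,-1,95,0],[55,-1,107,0],[55,-1,107,0],[55,-1,107,0]]})

```text
clock: 3.12
ee_pos: [558.7, 223.8, 104.4]
orientation: [0.214, 0.977, 0.001, 0.001]
force: [0.4, 0.3, 0.4]
grip_width: 85.5
grasp_force: 0.0
```

```bash
python3 look.py w3
```

```text
(no output)
```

View pics/w3.png

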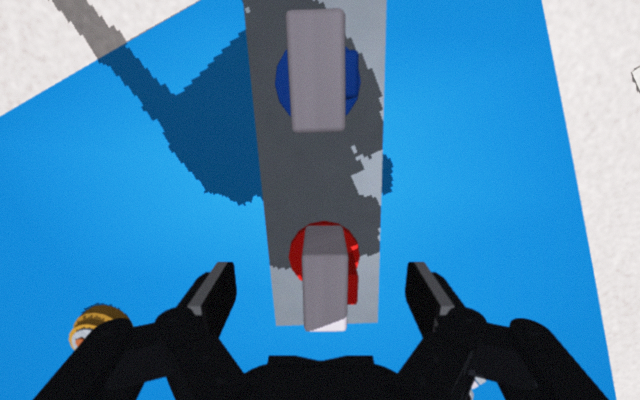

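The red block (about 303–348, 225–330) stands between the fingers, with its mid-column at 325 against the finger middle at 320. I'll nudge slightly and close.

Request:
jog_arm(moves={"plan": [[1,0.5,1,0],[1,0.5,1,0],[1,0.5,1,0],[1,0.5,1,0],[1,0.5,1,0],[1,0.5,1,0],[1,0.5,1,0],[1,0.5,1,0],[1,0.5,1,0],[1,0.5,1,0]]}, jaw=0, grip_n=50)

```text
clock: 4.42
ee_pos: [557.8, 224.4, 102.7]
orientation: [0.214, 0.977, 0.0, 0.001]
force: [0.2, -0.0, 6.3]
grip_width: 19.7
grasp_force: 49.8
```

The opening is 19.7 mm, which equals the block width, so the button is fully in. Now I'll lift gently.

Request:
jog_arm(moves={"plan": [[0,0,-8,0],[0,0,-20,0],[0,0,-45,0],[0,0,-75,0],[0,0,-110,0],[0,0,-130,0],[0,0,-130,0],[0,0,-130,0]]})

```text
clock: 5.42
ee_pos: [556.8, 224.2, 231.0]
orientation: [0.214, 0.977, -0.0, -0.001]
force: [-0.4, 0.5, -1.7]
grip_width: 19.5
grasp_force: 49.1
```

```bash
python3 - <<'E'
from workcell import env
from h import *
import pickle
d={n:env.capture(n) for n in("scene","side","wrist")};d["obs"]=env.get_obs();pickle.dump(d,open("d1.pkl","wb"))
def C(c,X,s):
    u,v=proj(c,X)[0].astype(int);u=min(max(u-s,0),640-2*s);v=min(max(v-s,0),400-2*s);return cv2.resize(c["img"][v:v+2*s,u:u+2*s],(400,400),interpolation=2)
p=d["obs"]["ee_pos"]
cv2.imwrite("pics/lift.png",np.hstack([C(d["side"],np.array(p)-[0,0,50],45),C(d["wrist"],np.array(p)-[0,0,30],130)]))
print(d["obs"]["force"],d["obs"]["ee_pos"],d["obs"]["grip_width"])
E
```

```text
[-0.1584765   0.72963695 -2.45729404] [556.89080554 224.17115556 230.7405955 ] 19.582818074678695
```

View pics/lift.png

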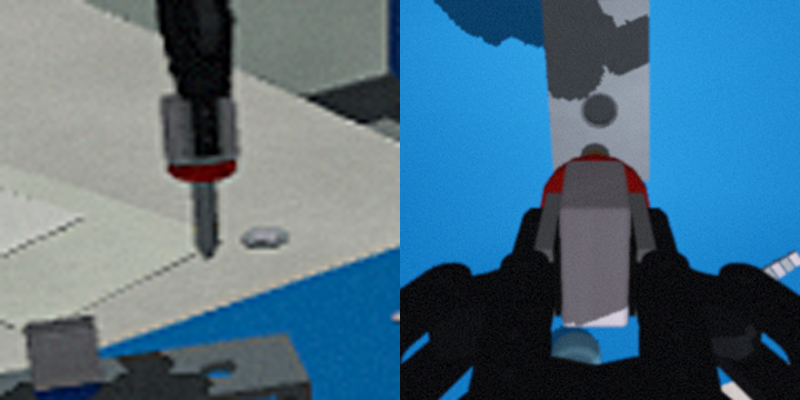

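The pin is held upright with its balls drawn in, and the blue pin is untouched in the stand. I'll carry it to a viewpoint near the hole.

Request:
jog_arm(moves={"plan": [[-12,-25,0,0],[-34,-70,0,0],[-58,-122,0,0],[-82,-174,0,0],[-107,-226,0,0],[-132,-278,0,0],[-157,-330,0,0],[-182,-380,0,0],[-204,-425,0,0],[-216,-450,0,0],[-222,-464,0,0],[-222,-464,0,0],[-222,-464,0,0]]})

```text
clock: 7.2
ee_pos: [565.5, -288.6, 231.9]
orientation: [0.213, 0.977, 0.0, -0.0]
force: [-0.4, -0.1, -1.4]
grip_width: 19.1
grasp_force: 49.2
```

```bash
python3 look.py v1
```

Request:
jog_arm(moves={"plan": [[10,20,0,0],[20,40,0,0],[20,40,0,0],[20,40,0,0]]})

```text
clock: 7.75
ee_pos: [564.1, -244.6, 232.3]
orientation: [0.213, 0.977, -0.0, 0.0]
force: [0.0, 0.2, -1.3]
grip_width: 19.6
grasp_force: 49.3
```

```bash
python3 look.py v2; python3 -c "
import cv2,numpy as np;a=cv2.imread('pics/v1.png');b=cv2.imread('pics/v2.png');cv2.imwrite('pics/v12.png',np.hstack([a[0:400,150:550],b[0:400,150:550]]))"
```

```text
(no output)
```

View pics/v12.png

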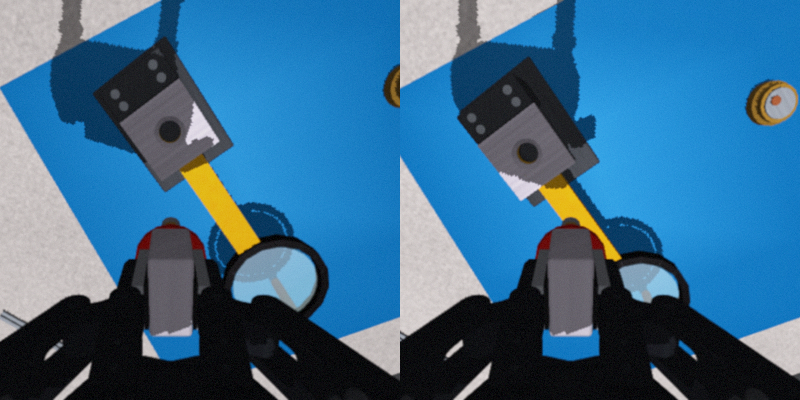

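The hole appears at about (320,131) in the first view and (277,152) in the second. The pin tip is at about (320,220). Next I'll refine the hole centre and check the held pin's axis.

```bash
python3 - <<'E'
import pickle
from h import *
ob=[]
for n,(u,v) in(("v1",(320,131)),("v2",(277,152))):
    c=pickle.load(open(n+".pkl","rb"));g=cv2.cvtColor(c["img"],cv2.COLOR_BGR2GRAY)[v-17:v+18,u-17:u+18]
    for th in(40,55,70):
        m=cv2.inRange(g,0,th);k,lab,st,ce=cv2.connectedComponentsWithStats(m);i=lab[17,17]
        print(n,th,i,st[i],ce[i]+[u-17,v-17])
        if th==55:ob.append((c,ce[i]+[u-17,v-17]))
    o=c["obs"];p=np.array(o["ee_pos"]);print(p,"tip/flange-proj",proj(c,[p-[0,0,82],p-[0,0,22],p+[0,0,14]]).round(1).tolist())
    print(plane(c,ob[-1][1],85))
print(tri(ob))
d=pickle.load(open("d0.pkl","rb"));s,w=d["scene"],d["side"]
print(tri(ob+[(s,(211.5,187.5)),(w,(391,268.5))]),plane(s,(211.7,187.5),85),plane(w,(391,268.5),85))
E
```

```text
v1 40 1 [  7   7  20  21 326] [319.45705521 130.89570552]
v1 55 1 [  6   7  22  21 364] [319.45604396 130.90934066]
v1 70 2 [  5   4  23  25 417] [319.34532374 130.62829736]
[ 565.56772513 -288.53646159  232.0214763 ] tip/flange-proj [[323.2, 221.9], [324.3, 261.2], [325.4, 301.7]]
[[ 508.7048727  -265.53643833   85.        ]]
v2 40 1 [  9   8  18  19 267] [277.52808989 152.07116105]
v2 55 1 [  8   8  20  20 312] [277.48717949 152.21794872]
v2 70 1 [  7   7  22  21 359] [277.30640669 152.22562674]
[ 564.00552376 -245.10245333  232.21394028] tip/flange-proj [[322.5, 221.8], [323.2, 261.1], [323.9, 301.5]]
[[ 508.58524306 -264.1904807    85.        ]]
(array([ 509.16297839, -265.7864282 ,   76.49912666]), [0.0, 0.0])
(array([ 509.75180269, -265.1491131 ,   81.59842667]), [1.0, 1.0, 1.4, 1.2]) [[ 513.76139396 -263.72695826   85.        ]] [[ 508.10989019 -266.14569257   85.        ]]
```

Request:
jog_arm(moves={"plan": [[21,-20,10,0],[42,-39.5,35,0],[42,-39.5,50,0],[42,-39.5,54,0],[42,-39.5,54,0],[42,-39.5,54,0]]})

```text
clock: 8.55
ee_pos: [510.1, -263.7, 178.6]
orientation: [0.213, 0.977, -0.0, 0.001]
force: [0.3, -0.9, -1.8]
grip_width: 19.6
grasp_force: 49.2
```

Request:
jog_arm(moves={"plan": [[0,0,8,0],[0,0,16,0],[0,0,24,0],[0,0,24,0],[0,0,24,0]]})

```text
clock: 9.18
ee_pos: [509.3, -263.7, 154.0]
orientation: [0.214, 0.977, 0.0, 0.0]
force: [-0.7, -0.6, -0.8]
grip_width: 19.3
grasp_force: 49.2
```

The tip is 13 mm inside the hole and nothing is pushing back, so I'll continue.

Request:
jog_arm(moves={"plan": [[0,0,8,0],[0,0,16,0],[0,0,24,0],[0,0,32,0],[0,0,36,0],[0,0,36,0],[0,0,36,0]]})

```text
clock: 10.05
ee_pos: [509.4, -263.7, 118.2]
orientation: [0.214, 0.977, -0.0, 0.0]
force: [0.2, 0.1, -1.1]
grip_width: 19.6
grasp_force: 49.2
```

Request:
jog_arm(moves={"plan": [[0,0,2,0],[0,0,4,0],[0,0,5,0],[0,0,5,0],[0,0,5,0]]})

```text
clock: 10.68
ee_pos: [509.2, -263.7, 113.0]
orientation: [0.214, 0.977, 0.0, 0.0]
force: [-0.2, 0.3, -1.3]
grip_width: 19.3
grasp_force: 49.3
```

Request:
jog_arm(moves={"plan": [[0,0,0.5,0],[0,0,0.5,0],[0,0,0.5,0]]})

```text
clock: 11.05
ee_pos: [509.3, -263.7, 112.7]
orientation: [0.214, 0.977, -0.0, 0.0]
force: [-0.9, 0.1, 1.0]
grip_width: 19.5
grasp_force: 49.7
```

Contact is starting (+1 N). I'll press a little further to seat the flange.

Request:
jog_arm(moves={"plan": [[0,0,0.5,0],[0,0,0.8,0],[0,0,0.8,0],[0,0,0.8,0]]})

```text
clock: 11.55
ee_pos: [509.3, -263.7, 112.7]
orientation: [0.214, 0.977, -0.0, 0.0]
force: [-2.5, 1.9, 7.8]
grip_width: 19.8
grasp_force: 50.7
```

The flange is seated: 7.8 N and no further travel. Now I'll release and back away straight up.

Request:
jog_arm(moves={"plan": [[0,0,0,0],[0,0,0,0],[0,0,0,0],[0,0,0,0],[0,0,0,0],[0,0,0,0],[0,0,0,0],[0,0,0,0]]}, jaw=85)

```text
clock: 12.55
ee_pos: [509.2, -263.6, 111.7]
orientation: [0.214, 0.977, 0.0, 0.0]
force: [-0.2, 0.4, 0.6]
grip_width: 84.8
grasp_force: 0.0
```

Request:
jog_arm(moves={"plan": [[0,0,-10,0],[0,0,-40,0],[0,0,-90,0],[0,0,-130,0],[-40,0,-140,0],[-60,0,-140,0],[-60,0,-140,0],[-60,0,-140,0]]})

```text
clock: 13.55
ee_pos: [563.1, -288.3, 251.7]
orientation: [0.214, 0.977, 0.0, -0.0]
force: [-0.8, -1.1, -0.4]
grip_width: 85.1
grasp_force: 0.0
```

```bash
python3 - <<'E'
from workcell import env
from h import *
d={n:env.capture(n) for n in("scene","side","wrist")}
S=lambda c,x,y,w,h:cv2.resize(c["img"][y:y+h,x:x+w],(400,300),interpolation=2)
def roi(c,X,w,h):
    u,v=proj(c,X)[0].astype(int);return S(c,min(max(u-w//2,0),640-w),min(max(v-h//2,0),400-h),w,h)
H=[509,-265,95]
cv2.imwrite("pics/fin.png",np.vstack([np.hstack([roi(d["scene"],H,80,60),roi(d["side"],H,80,60)]),np.hstack([roi(d["wrist"],H,160,120),S(d["side"],200,140,100,75)])]))
c=d["wrist"];hsv=cv2.cvtColor(c["img"],cv2.COLOR_BGR2HSV);print(env.get_obs()["clock"])
E
```

```text
13.7
```

View pics/fin.png

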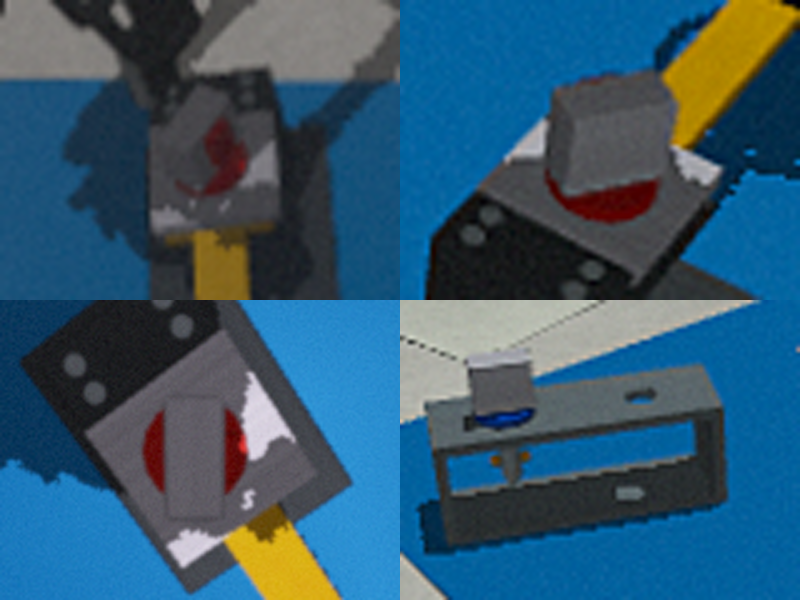

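The pin stands upright with its flange flat on the bracket, there is red on the button side, and the blue pin is undisturbed. The robot is clear, so I'll hand in.

```bash
python3 -c "
from workcell import env
print(env.sign_off())"
```

```text
the job is handed in; nothing more can be done
None
```

I put the red pin through the bracket with its flange seated on top, let go so the button could spring out, and handed the job in at about 13.7 s. The blue pin was left alone, but shadow in the last pictures kept me from clearly seeing the red button out.

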